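# Clear the hammer off the parts case and shut its lid

## Robot

A 7-joint arm with a two-finger parallel gripper is mounted at the origin on the work surface. World frame = base frame: x ahead of the robot, y to its left, z up, the work surface at z = 0. Lengths are in m, angles in rad, forces in N, time in s.
With the tool pointing down it reaches from about 0.425 to 0.875 m from the base axis. Payload 8.4 kg.
Tool frame: the origin (TCP) lies at the very end of the fingers, on their centre line; the grasp point (between the pads) lies 19 mm behind it; y points along the fingers, x is the direction in which the jaws open and shut, and the axes are right-handed (so a half turn about y gives the same grasp; the last joint's range is limited). The gripper opens to 85 mm and grips with 20 to 120 N. Pads are 22 mm wide; open, the fingers measure 114 mm over their backs; the gripper's body (76 mm by 85 mm) begins 54 mm behind the grasp point. The pads swing forward as they close: fully open they stand 13 mm farther back than shut.
Start: joints at [1.006, 0.333, 0.04, 1.465, -0.013, 1.343, -0.059], TCP at [0.292, -0.581, 0.231] pointing down, gripper open.
Joint ranges: [-2.58, 2.58], [-0.38, 2.09], [-1.3, 1.39], [0.25, 2.4], [-1.5, 4.64], [0.08, 2.09], [-2.65, 2.65]. Speed limits (rad/s): [2.22, 2.22, 2.79, 2.79, 3.14, 3.14, 3.14].

## Interface

Orientations are given as a unit quaternion [w, x, y, z].
In Python, from rig import arm gives the robot as it stands.
- The arm moves only by the tool send_rows, never from a script. Its argument "rows" is text: rows parted by semicolons, each of 7 numbers parted by spaces: the shift along the world's x, y, z in cm, then the turn, a rotation vector about the world's x, y, z in degrees, then the closure in counts, from 0 (fully open) to 255 (shut). A call has 1 to 5 rows; each row is the pose to reach, as a shift and turn from the pose commanded when the call began; what a row does not reach only later rows make up. A row lasts 1/12 s, in which the tool goes at most 41.7 mm and 7.16 degrees, less where a joint would pass 70% of its speed; a pose out of reach is approached as far as the arm can. A call with a gripper value outside its range is refused whole. The fingers move at their own pace and stop on an object; "newtons" is the grip in N (left out, the last holds). Time passes only in rows, so rows that repeat a pose let the fingers close. It gives the time, the measured TCP pose, the force and the opening at its end, in the units of the state.
- arm.get_state(): the state, without advancing time (a new reading comes with each control period).
- arm.camera(name): name is "side" or "top" or "wrist"; returns a dict with "frame" (384x512x3 uint8, red, green, blue), "K" (3x3 intrinsics, pixels), "extrinsics" (4x4, takes a point from world to camera coordinates). Camera axes: x right, y up, looking along -z (the intrinsics and any distortion apply to the point x, -y, -z); pixel columns grow to the right and rows downward; lengths in m; the calibration is good to about 2 mm. A picture is of the moment at which its call begins. There is no depth.
- arm.finish_job(): hands the job in, once; it reports no verdict.
The state is a dict: "time": time; "q": joint angles; "dq": joint speeds; "joint_efforts": joint torques, N m; "ee_pos": TCP position; "tool_rot": TCP orientation; "ft_force": force on the tool from outside, world axes, zero at the start; "ft_torque": the same for the moment, N m; "gripper_width": finger opening in m.
Only numpy, scipy, OpenCV 4.12 (cv2) and the standard library are available. Lean on these libraries where they do the work, as an engineer would, in place of code of your own. Each camera call takes 0.05 s, during which the arm holds its last target. There are 200 camera calls.

## Task

A hammer has been left lying across the open parts case, so the lid cannot close. Lift the hammer off, lay it down flat on the sheet of cardboard beside the case without dropping it, then fold the lid over until the case is fully shut. Leave the tumbler, the spray can and the screwdriver where they are.

Things in the scene. Friction and masses are not known exactly. Their poses are not given: they have to be found in the camera images.
- case: Black open-topped parts case fixed to the bench, 180 (x) x 180 (y) x 70 mm high, walls 5 mm; small parts inside reach no higher than 36 mm above the bench. Origin: centre of its underside. Its x axis points to the hinged side, its y axis runs along the hinge.
- lid (a joint): Angle of the case's lid in rad: 0 = fully shut, flat on the rim; 1.57 = standing upright over the hinged (+x) rim; more = leaning outwards, away from the opening. It starts between 1.62 and 1.75. The hinge is stiff: the lid stays at whatever angle it is left.
- lid_hinge (a point): Middle of the lid's hinge line, on the +x rim of the case, 70 mm above the bench; fixed to the lid, so it turns with it.
- lid_edge (a point): Middle of the lid's free edge, on its outer face (the face that is on top when shut), 180 mm from the hinge. The lid is a grey plastic panel, 180 mm from hinge to edge, 180 mm wide, 8 mm thick, with a catch lip 60 mm wide in the middle that sticks out 12 mm beyond this edge; no handle. It turns with under 5 N pushed near the edge.
- hammer: Claw hammer, 250 mm long, 26 mm high, lying on its side across the case's -y and +y walls, 20 to 55 mm nearer the front than the case's middle, ends sticking out about 35 mm. Straight wooden handle 24 mm wide; steel head at its +x end, over the case's +y wall, 26 mm along the handle, 115 mm across it. Origin: centre of underside at mid length; x along the handle to the head, z up. 0.3 to 0.55 kg.
- hammer_mid (a point): Point in the middle of the hammer's length, at half its height (13 mm above the underside).
- hammer_grip (a point): Point on the handle's centreline 50 mm towards the head from hammer_mid, close to the balance point; a good place to grip, across the handle (24 mm).
- sheet: Sheet of brown cardboard fixed flat on the bench, to the left or right of the case, 200 (x) x 220 (y) x 4 mm thick. Origin: centre of its underside.
- tumbler: Glass tumbler, 72 mm across, 90 mm high, standing beyond the case and the cardboard, midway; bystander. Origin: centre of its underside.
- spray: Spray can, 60 mm across, 160 mm high, standing at the left; bystander. Origin: centre of its underside.
- driver: Screwdriver, 180 mm long, lying at the far left; bystander. Origin: centre of its underside, x towards its tip.

How it is judged:
By the outcome, as a careful person would: the job done as asked, in the order asked, and still so for the second after the job is handed in, with the robot touching nothing.
It also fails if it takes over 54 s, if anything falls off the work surface, if the arm or the gripper's body presses on something with over 40 N, if the wrist force passes 120 N, or if a joint passes its speed limit or range.

## Working session

There is one attempt and no reset: what is moved stays moved. The work goes in short steps, Python scripts to look and compute and a tool call to move; the robot and the scene stay as the last step left them, time stands still between calls to the robot, and variables do not carry over. Pictures are saved under pics/ and viewed, about 8 in all and at most 12, crops included, and the job is handed in when it is done.

Besides the shell and the picture viewer there is one more tool, called after ">>>" as name(argument=value, ...) on one line, values as JSON. send_rows: Moves the arm, as the interface text tells. Its arguments: {"type":"object","properties":{"rows":{"type":"string"},"newtons":{"type":"number"}},"required":["rows"]}

```bash
mkdir -p pics; cat > h.py <<'E'
import numpy as np, cv2
from rig import arm
def snap(name,fn):
    c=arm.camera(name); cv2.imwrite('pics/'+fn+'.png',c['frame'][:,:,::-1]); np.savez('pics/'+fn+'.npz',K=c['K'],E=c['extrinsics']); return c
def ray(fn,u,v,z):
    d=np.load('pics/'+fn+'.npz');K,E=d['K'],d['E']
    p=np.linalg.inv(K)@[u,v,1]; dc=np.array([p[0],-p[1],-p[2]]); R=E[:3,:3]; o=-R.T@E[:3,3]; w=R.T@dc
    return o+w*(z-o[2])/w[2]
def proj(fn,P):
    d=np.load('pics/'+fn+'.npz');K,E=d['K'],d['E']
    c=E[:3,:3]@np.array(P)+E[:3,3]; q=K@[c[0],-c[1],-c[2]]; return q[:2]/q[2]
E
python3 - <<'E'
from h import *
for n in ('top','side'):
    c=snap(n,n+'0'); print(n,{k:(v if k!='frame' else 0) for k,v in c.items()}.keys(), [c[k] for k in c if k not in('frame','K','extrinsics')])
    E=c['extrinsics'];print(-E[:3,:3].T@E[:3,3],c['K'][0])
a=cv2.imread('pics/top0.png');b=cv2.imread('pics/side0.png')
cv2.imwrite('pics/t0b.png',cv2.resize(a,(800,600)));cv2.imwrite('pics/s0b.png',cv2.resize(b,(800,600)))
s=arm.get_state();print(s)
E
```

```text
top dict_keys(['frame', 'K', 'extrinsics']) []
[0.51495813 0.12144291 1.37773388] [428.74086959   0.         256.30922845]
side dict_keys(['frame', 'K', 'extrinsics']) []
[0.07556186 0.87483135 0.98859113] [481.86651369   0.         256.90341757]
{'time': 0.1, 'q': array([ 1.00580215,  0.33380739,  0.03986872,  1.46622074, -0.01339467,
        1.34330962, -0.0584964 ]), 'dq': array([ 0.00025424, -0.00175323, -0.00080071, -0.00232671,  0.00168556,
       -0.00010024,  0.00118213]), 'joint_efforts': array([ 6.06516260e-03, -6.60008097e+01,  1.37115274e+00, -4.06471896e+01,
        1.69348688e-02,  8.91452335e-03,  4.49421645e-05]), 'ee_pos': array([ 0.29171835, -0.58037629,  0.23051283]), 'tool_rot': array([ 0.6021416 , -0.60165469,  0.37156712, -0.37064134]), 'ft_force': array([-0.35954351, -0.17524178,  0.48665344]), 'ft_torque': array([-0.02593023, -0.04141184, -0.01428864]), 'gripper_width': 0.08534103825516004}
```

View pics/t0b.png

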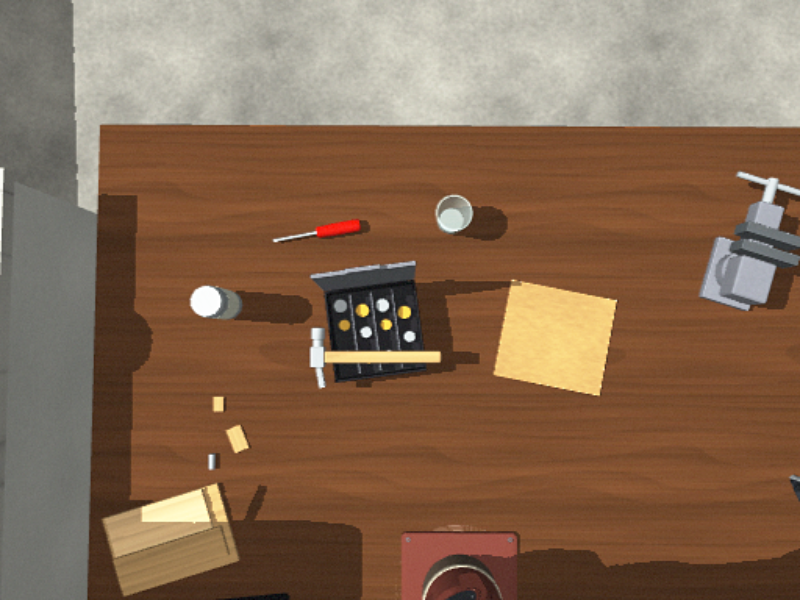

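View pics/s0b.png

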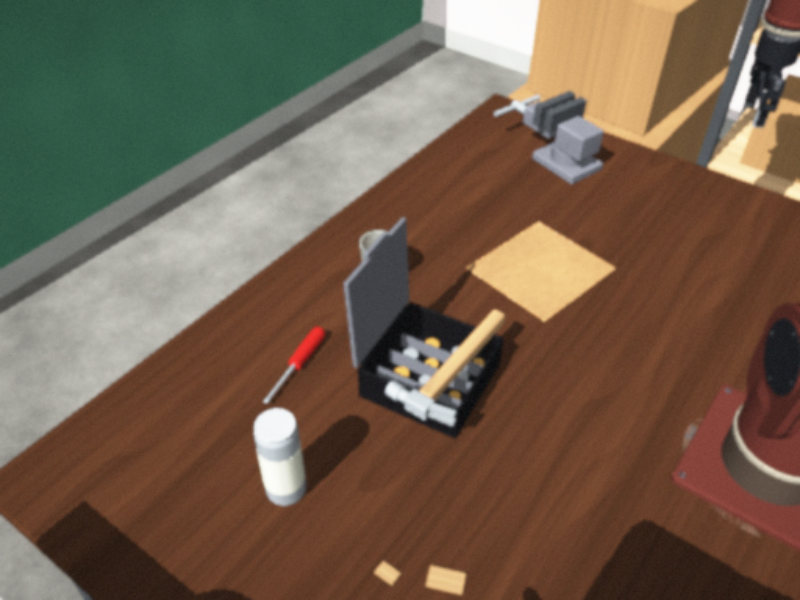

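Top view: case at about (372,330), hammer handle from (440,357) to the head at (318,357), cardboard to the right with corners (513,280), (617,299), (600,395) and (494,375). The lid leans out at the far side. The side view agrees.

```bash
python3 - <<'E'
from h import *
s=1.5625
T=lambda u,v,z:ray('top0',u/s,v/s,z).round(3)
print('hammer end/head',T(440,357,.09),T(311,357,.085))
print('sheet',[T(*p,.004) for p in((513,280),(617,299),(600,395),(494,375))])
print('case front rim',T(333,381,.07),T(426,369,.07))
print('lid free corners',T(311,275,.25),T(415,262,.25))
print('tumbler top',T(454,212,.09),'spray top',T(207,301,.16),'driver',T(360,226,.01),T(274,240,.01))
S=lambda u,v,z:ray('side0',u/s,v/s,z).round(3)
print('S handle end',S(497,318,.083),'head',S(420,402,.083),'sheet',[S(*p,.004) for p in((540,222),(614,269),(544,319),(471,268))])
a=cv2.imread('pics/top0.png')[155:260,185:290];cv2.imwrite('pics/c1.png',cv2.resize(a,(600,600),interpolation=2))
E
```

```text
hammer end/head [0.469 0.042 0.09 ] [0.468 0.289 0.085]
sheet [array([ 0.625, -0.114,  0.004]), array([ 0.586, -0.328,  0.004]), array([ 0.39 , -0.29 ,  0.004]), array([ 0.43 , -0.074,  0.004])]
case front rim [0.421 0.248 0.07 ] [0.445 0.068 0.07 ]
lid free corners [0.612 0.269 0.25 ] [0.635 0.094 0.25 ]
tumbler top [0.749 0.015 0.09 ] spray top [0.572 0.47  0.16 ] driver [0.734 0.201 0.01 ] [0.704 0.378 0.01 ]
S handle end [0.469 0.05  0.083] head [0.469 0.275 0.083] sheet [array([ 0.579, -0.323,  0.004]), array([ 0.389, -0.279,  0.004]), array([ 0.433, -0.072,  0.004]), array([ 0.616, -0.111,  0.004])]
```

View pics/c1.png

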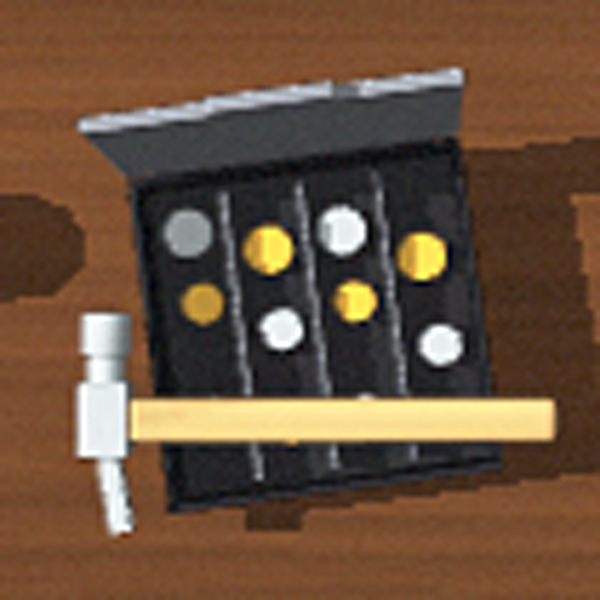

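Crop: the handle runs level at row 419, columns 131–555. The hammer is parallel to world y at x≈0.469, mid y≈0.165. It agrees with the side view and the 250 mm length.

```bash
python3 - <<'E'
from h import *
from scipy.spatial.transform import Rotation as R
q=arm.get_state()['tool_rot']; M=R.from_quat(np.r_[q[1:],q[0]]).as_matrix();print(M.round(3)); print(np.degrees(np.arctan2(M[1,0],M[0,0])))
E
```

```text
[[ 0.449 -0.001  0.893]
 [-0.893  0.001  0.449]
 [-0.001 -1.    -0.   ]]
-63.31236247924202
```

>>> send_rows(rows="3 2.5 0 0 0 6 0;6 5 0 0 0 12 0;9 7.5 0 0 0 18 0;12 10 0 0 0 24 0;15 12.5 0 0 0 30 0", newtons=80)

```text
time: 0.52
ee_pos: [0.4429, -0.4542, 0.231]
tool_rot: [0.678, -0.678, 0.201, -0.201]
ft_force: [-0.0, -0.7, 0.0]
gripper_width: 0.0852
```

>>> send_rows(rows="0.5 4 0 0 0 5 0;1 8 0 0 0 10 0;1.5 12 0 0 0 15 0;2 16 0 0 0 20 0;2.7 20 0 0 0 25 0")

```text
time: 0.93
ee_pos: [0.4684, -0.2539, 0.231]
tool_rot: [-0.705, 0.705, -0.05, 0.05]
ft_force: [0.9, 0.0, -0.0]
gripper_width: 0.0852
```

>>> send_rows(rows="0 4 0 0 0 2 0;0 8 0 0 0 4 0;0 12 0 0 0 6 0;0 16 0 0 0 8.3 0;0 20 0 0 0 8.3 0")

```text
time: 1.35
ee_pos: [0.4683, -0.0539, 0.2312]
tool_rot: [-0.707, 0.707, 0.001, -0.001]
ft_force: [0.1, 0.2, 0.4]
gripper_width: 0.0854
```

>>> send_rows(rows="0 4 0 0 0 0 60;0 8 0 0 0 0 100;0 12 0 0 0 0 110;0 16 0 0 0 0 110;0 20 0 0 0 0 110")

```text
time: 1.77
ee_pos: [0.4683, 0.146, 0.2313]
tool_rot: [-0.707, 0.707, -0.0, 0.0]
ft_force: [1.6, -0.1, -0.2]
gripper_width: 0.0485
```

>>> send_rows(rows="0 3.5 -2 0 0 0 115;0 6.9 -4 0 0 0 115;0 6.9 -7 0 0 0 115;0 6.9 -7 0 0 0 115")

```text
time: 2.1
ee_pos: [0.4656, 0.2141, 0.1564]
tool_rot: [-0.707, 0.708, -0.001, -0.004]
ft_force: [-1.0, -2.0, -1.4]
gripper_width: 0.0469
```

```bash
python3 - <<'E'
from h import *
c=snap('wrist','w1');cv2.imwrite('pics/w1b.png',cv2.resize(c['frame'][:,:,::-1],(800,600)))
s=1.5625
print(arm.get_state()['ee_pos'],[(proj('w1',p)*s).round() for p in((.469,.215,.096),(.469,.04,.096),(.469,.265,.096))])
E
```

```text
[0.46686569 0.21297541 0.15879916] [array([413., 322.]), array([410., 637.]), array([414., 201.])]
```

View pics/w1b.png

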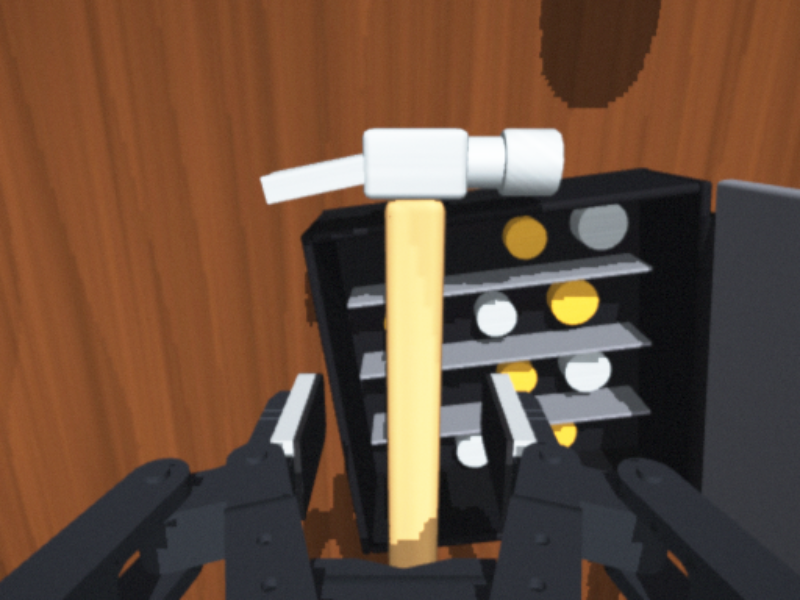

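Wrist view: the handle is centred at column 415 (predicted 413), and the head joint is at row 200 (predicted 201). The fingers straddle it, so I'm descending.

>>> send_rows(rows="0.1 0 -3 0 0 0 115;0.1 0 -6 0 0 0 115;0.1 0 -8.5 0 0 0 115;0.1 0 -9.4 0 0 0 115;0.1 0 -9.4 0 0 0 115")

```text
time: 2.57
ee_pos: [0.4696, 0.2118, 0.0666]
tool_rot: [-0.707, 0.708, -0.002, -0.0]
ft_force: [0.0, -1.1, -0.3]
gripper_width: 0.0472
```

>>> send_rows(rows="0 0 0 0 0 0 255;0 0 0 0 0 0 255;0 0 0 0 0 0 255;0 0 0 0 0 0 255;0 0 0 0 0 0 255", newtons=80)

```text
time: 2.98
ee_pos: [0.4712, 0.2135, 0.0696]
tool_rot: [0.707, -0.707, -0.001, -0.001]
ft_force: [-2.2, -1.3, 7.4]
gripper_width: 0.0225
```

>>> send_rows(rows="0 0 0 0 0 0 255;0 0 0.5 0 0 0 255;0 0 1 0 0 0 255;0 0 2 0 0 0 255;0 0 3 0 0 0 255", newtons=100)

```text
time: 3.4
ee_pos: [0.4697, 0.2132, 0.0983]
tool_rot: [-0.707, 0.707, -0.0, -0.0]
ft_force: [0.1, 0.9, -5.0]
gripper_width: 0.0227
```

>>> send_rows(rows="0 0 1.5 0 0 0 255;0 0 3 0 0 0 255;0 0 4.5 0 0 0 255;0 0 6 0 0 0 255;0 0 6 0 0 0 255")

```text
time: 3.82
ee_pos: [0.4714, 0.2143, 0.161]
tool_rot: [0.708, -0.707, -0.002, -0.002]
ft_force: [1.2, 0.4, -5.0]
gripper_width: 0.0222
```

```bash
python3 - <<'E'
from h import *
c=snap('side','s2');cv2.imwrite('pics/s2b.png',cv2.resize(c['frame'][120:300,170:410,::-1],(800,600)))
s=arm.get_state();print(s['ee_pos'],s['ft_force'],s['ft_torque'],s['gripper_width'])
E
```

```text
[0.47089295 0.21383262 0.15929358] [ 0.42372221 -0.0196704  -6.23093172] [-0.03565271  0.00541984 -0.0169414 ] 0.02228940446895482
```

View pics/s2b.png

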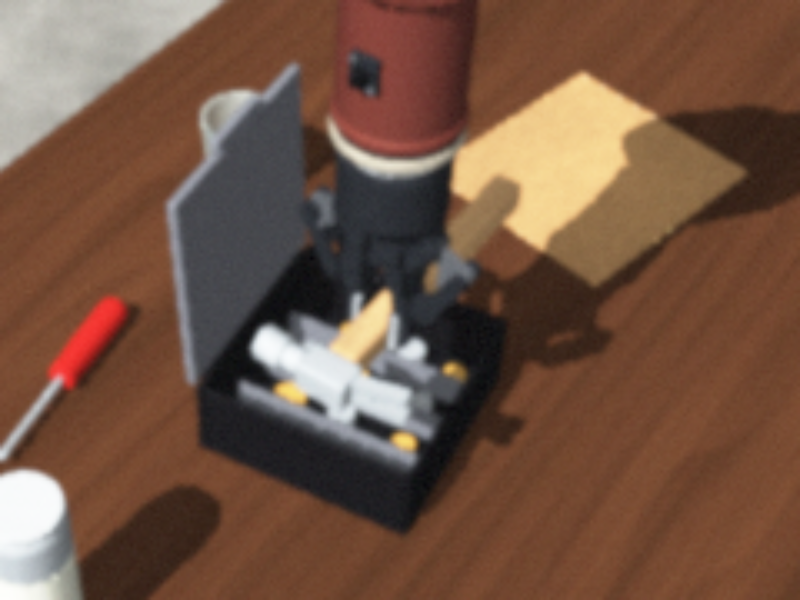

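The hammer is up and level, but the fingertips reach about 3 mm below its underside, so they would hit the cardboard first. I'll set it back on the case walls and regrip about 7 mm higher.

>>> send_rows(rows="0 0 -3 0 0 0 255;0 0 -6 0 0 0 255;0 0 -8 0 0 0 255;0 0 -8.6 0 0 0 255;0 0 -8.9 0 0 0 255")

```text
time: 4.28
ee_pos: [0.4678, 0.2119, 0.0693]
tool_rot: [-0.705, 0.709, -0.002, -0.002]
ft_force: [-29.8, -17.6, 68.0]
gripper_width: 0.0219
```

>>> send_rows(rows="0 0 -0.1 0 0 0 255;0 0 -0.1 0 0 0 110;0 0 -0.1 0 0 0 110;0 0 -0.1 0 0 0 110;0 0 -0.1 0 0 0 110")

```text
time: 4.7
ee_pos: [0.4702, 0.2134, 0.0675]
tool_rot: [0.707, -0.707, -0.0, -0.0]
ft_force: [-0.3, -0.1, -0.6]
gripper_width: 0.0485
```

>>> send_rows(rows="0 0.3 0.4 0 0 0 110;0 0.3 0.8 0 0 0 110;0 0.3 0.8 0 0 0 255;0 0.3 0.8 0 0 0 255;0 0.3 0.8 0 0 0 255")

```text
time: 5.12
ee_pos: [0.4699, 0.2165, 0.076]
tool_rot: [0.707, -0.707, 0.0, -0.0]
ft_force: [-3.6, -1.2, 9.2]
gripper_width: 0.0217
```

>>> send_rows(rows="0 0 0 0 0 0 255;0 0 0 0 0 0 255;0 0 0 0 0 0 255;0 0 0 0 0 0 255;0 0 0 0 0 0 255", newtons=100)

```text
time: 5.53
ee_pos: [0.4699, 0.2165, 0.076]
tool_rot: [0.707, -0.707, 0.0, -0.0]
ft_force: [-3.2, -0.8, 8.4]
gripper_width: 0.0222
```

```bash
python3 - <<'E'
from h import *
for i in range(5):
    arm.camera('wrist'); s=arm.get_state();print(s['time'],s['ee_pos'],s['ft_force'],s['gripper_width'])
E
```

```text
5.5833 [0.46989921 0.21653941 0.07596299] [-4.28172646 -1.36628573  8.929835  ] 0.022057093995442218
5.6333 [0.46990041 0.21652746 0.07595627] [-3.53501759 -0.49380582  9.27130365] 0.02209769698275983
5.6833 [0.46989743 0.21654565 0.07596339] [-4.31968851 -0.60532707  8.65970146] 0.022045540777500854
5.7333 [0.46988845 0.21655581 0.0759661 ] [-3.01125496 -0.38042954  8.37288504] 0.022158654118079144
5.7833 [0.46991517 0.21655798 0.07596039] [-3.62695886  0.42737889  8.35730642] 0.021318186722722534
```

>>> send_rows(rows="0 0 1 0 0 0 255;0 0 3 0 0 0 255;0 0 5.5 0 0 0 255;0 0 8 0 0 0 255;0 0 9 0 0 0 255")

```text
time: 6.2
ee_pos: [0.4707, 0.2169, 0.1683]
tool_rot: [0.707, -0.707, -0.001, -0.001]
ft_force: [1.1, 1.1, -4.0]
gripper_width: 0.022
```

>>> send_rows(rows="0 -1.5 0 0 0 0 255;0.5 -4 0 0 0 -2 255;1 -7 0 0 0 -4 255;1.5 -10 0 0 0 -6 255;2 -13 0 0 0 -8 255")

```text
time: 6.62
ee_pos: [0.4893, 0.0847, 0.1645]
tool_rot: [-0.705, 0.706, -0.05, 0.049]
ft_force: [0.7, 1.0, -4.5]
gripper_width: 0.0218
```

>>> send_rows(rows="0.5 -3 0 0 0 -1 255;1 -6 0 0 0 -2 255;1.5 -9 0 0 0 -3 255;2 -12 0 0 0 -3.6 255;2.4 -15 0 0 0 -3.6 255")

```text
time: 7.03
ee_pos: [0.5134, -0.0653, 0.1645]
tool_rot: [-0.703, 0.703, -0.072, 0.071]
ft_force: [1.8, 0.4, -4.2]
gripper_width: 0.0221
```

>>> send_rows(rows="0 -3 -1 0 0 0 255;0 -6 -2 0 0 0 255;0 -8.5 -4 0 0 0 255;0 -9.5 -6 0 0 0 255;0 -9.5 -8 0 0 0 255")

```text
time: 7.45
ee_pos: [0.5126, -0.1627, 0.0835]
tool_rot: [-0.703, 0.704, -0.074, 0.073]
ft_force: [0.8, -0.4, -4.4]
gripper_width: 0.022
```

```bash
python3 - <<'E'
from h import *
a=snap('top','t3')['frame'][160:270,290:410,::-1];b=snap('side','s3')['frame'][110:250,270:420,::-1]
cv2.imwrite('pics/c3.png',np.vstack([cv2.resize(a,(480,290),interpolation=2)*1,cv2.resize(b,(480,300),interpolation=2)]))
s=arm.get_state();print(s['ee_pos'],s['ft_force'],s['ft_torque'],s['gripper_width'])
E
```

```text
[ 0.51066662 -0.15873006  0.08131938] [-0.1991116  0.9721153 -5.2864679] [0.04683393 0.12358806 0.00186283] 0.021887452482409146
```

View pics/c3.png

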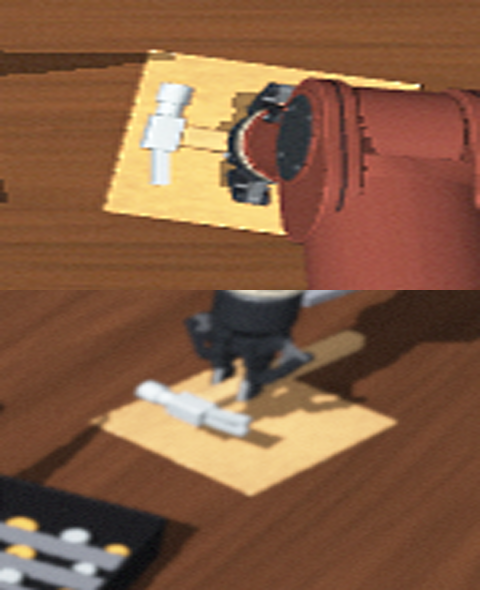

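Both views show the hammer level above the cardboard and lined up with it, head well inside the near (+y) edge. Lowering slowly.

>>> send_rows(rows="0 0 -2 0 0 0 255;0 0 -4 0 0 0 255;0 0 -5.5 0 0 0 255;0 0 -6.2 0 0 0 255;0 0 -6.4 0 0 0 255")

```text
time: 7.97
ee_pos: [0.5134, -0.158, 0.0207]
tool_rot: [0.704, -0.703, 0.072, -0.071]
ft_force: [0.1, 0.3, -5.7]
gripper_width: 0.0218
```

>>> send_rows(rows="0 0 0 0 0 0 255;0 0 0 0 0 0 255;0 0 -0.1 0 0 0 255;0 0 -0.2 0 0 0 255;0 0 -0.2 0 0 0 255")

```text
time: 8.38
ee_pos: [0.5141, -0.1588, 0.0197]
tool_rot: [-0.703, 0.704, -0.071, 0.072]
ft_force: [0.1, 0.3, -4.5]
gripper_width: 0.0222
```

>>> send_rows(rows="0 0 -0.2 0 0 0 255;0 0 -0.4 0 0 0 255;0 0 -0.6 0 0 0 255;0 0 -0.7 0 0 0 255;0 0 -0.7 0 0 0 255")

```text
time: 8.8
ee_pos: [0.5136, -0.1587, 0.0119]
tool_rot: [0.704, -0.703, 0.072, -0.071]
ft_force: [0.8, -1.3, -5.1]
gripper_width: 0.0222
```

>>> send_rows(rows="0 0 -0.1 0 0 0 255;0 0 -0.1 0 0 0 255;0 0 -0.2 0 0 0 255;0 0 -0.2 0 0 0 255;0 0 -0.2 0 0 0 255")

```text
time: 9.22
ee_pos: [0.5139, -0.1587, 0.0103]
tool_rot: [0.703, -0.703, 0.072, -0.072]
ft_force: [0.6, 0.3, -4.5]
gripper_width: 0.0218
```

>>> send_rows(rows="0 0 -0.1 0 0 0 255;0 0 -0.1 0 0 0 255;0 0 -0.2 0 0 0 255;0 0 -0.2 0 0 0 255;0 0 -0.2 0 0 0 255")

```text
time: 9.63
ee_pos: [0.514, -0.1587, 0.01]
tool_rot: [-0.703, 0.704, -0.072, 0.071]
ft_force: [-10.0, 2.0, 17.7]
gripper_width: 0.022
```

Contact at TCP 10 mm, as predicted. Easing off slightly and opening.

>>> send_rows(rows="0 0 0.1 0 0 0 255;0 0 0.1 0 0 0 255;0 0 0.1 0 0 0 230")

```text
time: 9.88
ee_pos: [0.5142, -0.1588, 0.0101]
tool_rot: [-0.703, 0.704, -0.071, 0.072]
ft_force: [-4.0, 1.3, 8.2]
gripper_width: 0.0217
```

>>> send_rows(rows="0 0 0 0 0 0 190;0 0 0 0 0 0 150;0 0 0 0 0 0 110;0 0 0 0 0 0 110;0 0 0 0 0 0 110")

```text
time: 10.3
ee_pos: [0.5142, -0.1588, 0.0094]
tool_rot: [0.703, -0.703, 0.071, -0.072]
ft_force: [-0.4, -0.1, -0.2]
gripper_width: 0.0489
```

>>> send_rows(rows="0 0 1 0 0 0 110;0 0 3 0 0 0 110;0 0 7 0 0 0 110;0 0 11 0 0 0 110;0 0 15 0 0 0 150")

```text
time: 10.72
ee_pos: [0.5135, -0.1583, 0.1616]
tool_rot: [0.704, -0.703, 0.071, -0.071]
ft_force: [0.9, -1.3, -0.1]
gripper_width: 0.0377
```

```bash
python3 - <<'E'
from h import *
c=snap('wrist','w4');cv2.imwrite('pics/w4b.png',c['frame'][:,:,::-1])
s=arm.get_state();print(s['time'],s['ee_pos'],s['ft_force'],s['gripper_width'])
E
```

```text
10.7667 [ 0.51759824 -0.15910352  0.17022969] [ 4.0821359  -1.04334718  6.75100697] 0.03529735706804589
```

View pics/w4b.png

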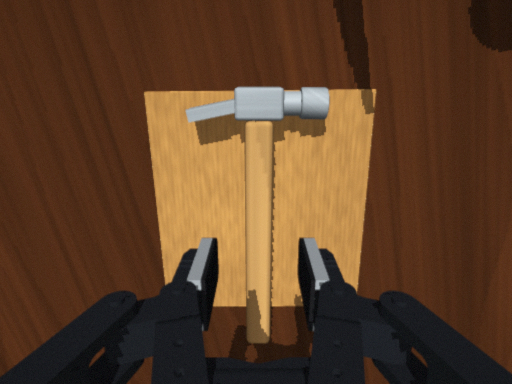

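The hammer lies flat on the cardboard with the head inside the far edge (top of the frame) and the handle end overhanging slightly, and the gripper is clear. Next I go behind the lid with closed fingers.

>>> send_rows(rows="3 0 2.4 0 0 4 200;6 0 4.8 0 0 8 255;9 0 7.2 0 0 12 255;12 0 9.6 0 0 16 255;15 0 12 0 0 19.2 255")

```text
time: 11.18
ee_pos: [0.6649, -0.1589, 0.2815]
tool_rot: [-0.705, 0.706, 0.048, -0.048]
ft_force: [0.6, -0.7, 0.3]
gripper_width: 0.0005
```

>>> send_rows(rows="0.5 3.6 0.4 0 0 0 255;1 7.2 0.8 0 0 0 255;1.5 10.8 1.2 0 0 0 255;2 14.4 1.6 0 0 0 255;2.6 18 2 0 0 0 255")

```text
time: 11.6
ee_pos: [0.6898, 0.023, 0.3004]
tool_rot: [0.706, -0.705, -0.047, 0.047]
ft_force: [0.6, -0.4, 0.2]
gripper_width: -0.0001
```

>>> send_rows(rows="0 3.6 0 0 0 0 255;0 7.2 0 0 0 0 255;0 10.8 0 0 0 0 255;0 14.4 0 0 0 0 255;0 17 0 0 0 0 255")

```text
time: 12.02
ee_pos: [0.6888, 0.1953, 0.3]
tool_rot: [0.706, -0.705, -0.048, 0.048]
ft_force: [-0.3, 0.5, -0.8]
gripper_width: -0.0003
```

>>> send_rows(rows="0 0 -2 0 0 0 255;0 0 -4 0 0 0 255;0 0 -6 0 0 0 255;0 0 -7 0 0 0 255;0 0 -7 0 0 0 255")

```text
time: 12.43
ee_pos: [0.6889, 0.1906, 0.227]
tool_rot: [-0.705, 0.706, 0.045, -0.048]
ft_force: [0.6, -0.2, 0.1]
gripper_width: 0.0001
```

```bash
python3 - <<'E'
from h import *
c=snap('side','s5');cv2.imwrite('pics/s5b.png',cv2.resize(c['frame'][60:300,140:400,::-1],(650,600)))
s=arm.get_state();print(s['time'],s['ee_pos'],s['tool_rot'],s['ft_force'],s['gripper_width'])
E
```

```text
12.4833 [0.68952234 0.19081173 0.22891821] [-0.70543248  0.70569303  0.04611942 -0.04727951] [0.66301664 0.46926902 0.75116416] 0.000240431536729568
```

View pics/s5b.png

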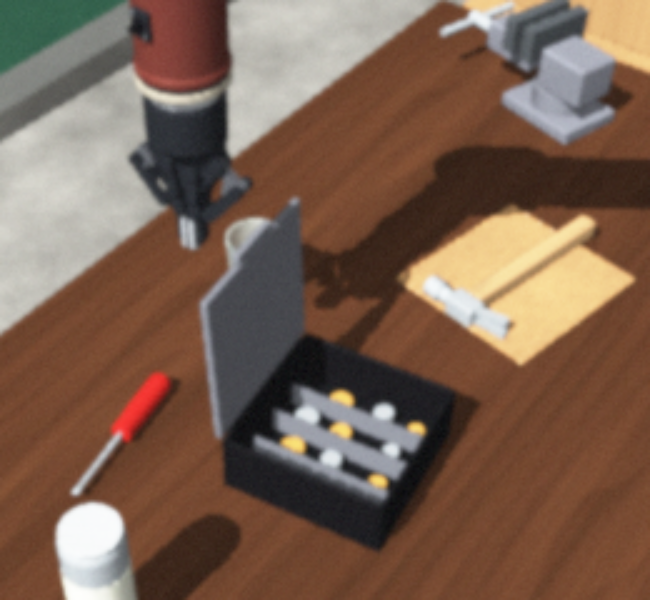

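Side view: the closed fingers are behind the lid at (0.69, 0.19, 0.229), the hammer is resting on the cardboard, and the bystanders are unmoved. Pushing the lid round along its arc.

>>> send_rows(rows="-1.4 -0.2 0.2 0 0 0 255;-2.8 -0.4 0.2 0 0 0 255;-4.1 -0.5 0.2 0 0 0 255;-5.4 -0.7 0.2 0 0 0 255;-6.8 -0.9 0.2 0 0 0 255")

```text
time: 12.9
ee_pos: [0.6224, 0.1827, 0.2338]
tool_rot: [0.706, -0.705, -0.048, 0.045]
ft_force: [2.2, 0.8, 1.0]
gripper_width: 0.0003
```

>>> send_rows(rows="-1.4 -0.2 0 0 0 0 255;-2.6 -0.3 -0.2 0 0 0 255;-3.8 -0.5 -0.4 0 0 0 255;-4.9 -0.6 -0.8 0 0 0 255;-6 -0.8 -1.2 0 0 0 255")

```text
time: 13.32
ee_pos: [0.5625, 0.1749, 0.2219]
tool_rot: [0.706, -0.705, -0.048, 0.045]
ft_force: [-0.1, 0.5, 0.7]
gripper_width: -0.0002
```

>>> send_rows(rows="-1.5 -0.2 -1.2 0 0 0 255;-2.9 -0.4 -2.1 0 0 0 255;-4.1 -0.5 -3.1 0 0 0 255;-5.2 -0.7 -4.3 0 0 0 255;-6.2 -0.8 -5.5 0 0 0 255")

```text
time: 13.73
ee_pos: [0.5006, 0.1667, 0.1664]
tool_rot: [0.706, -0.705, -0.048, 0.045]
ft_force: [-0.3, -1.1, 1.9]
gripper_width: -0.0001
```

```bash
python3 - <<'E'
from h import *
c=snap('side','s6');cv2.imwrite('pics/s6b.png',cv2.resize(c['frame'][90:300,170:400,::-1],(650,600)))
s=arm.get_state();print(s['time'],s['ee_pos'],s['ft_force'])
E
```

```text
13.7833 [0.49791531 0.16622954 0.16381611] [-1.99869253 -0.44767455 -1.87967004]
```

View pics/s6b.png

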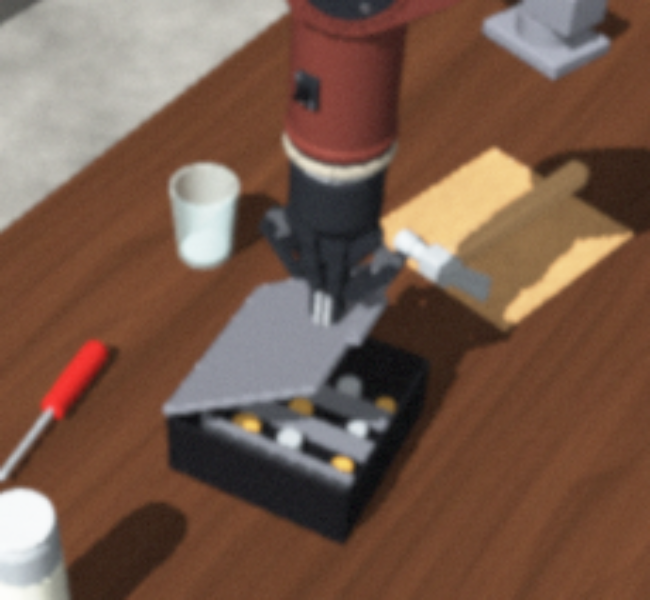

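The lid has folded well over with the fingertips near its free edge. Continuing the arc down.

>>> send_rows(rows="-0.9 -0.1 -1.2 0 0 0 255;-1.7 -0.2 -2.6 0 0 0 255;-2.3 -0.3 -4.1 0 0 0 255;-2.8 -0.4 -5.6 0 0 0 255;-3.1 -0.4 -7 0 0 0 255")

```text
time: 14.2
ee_pos: [0.47, 0.1627, 0.0957]
tool_rot: [0.706, -0.706, -0.048, 0.046]
ft_force: [0.2, -0.8, 0.2]
gripper_width: -0.0002
```

>>> send_rows(rows="-0.1 0 -0.6 0 0 0 255;-0.1 0 -1.1 0 0 0 255;-0.1 0 -1.5 0 0 0 255;-0.1 0 -1.7 0 0 0 255;-0.1 0 -1.7 0 0 0 255")

```text
time: 14.62
ee_pos: [0.4688, 0.1626, 0.0785]
tool_rot: [-0.706, 0.706, 0.047, -0.046]
ft_force: [-2.8, -0.6, 5.4]
gripper_width: -0.0001
```

>>> send_rows(rows="0 0 -0.1 0 0 0 255;0 0 -0.2 0 0 0 255;0 0 -0.3 0 0 0 255;0 0 -0.3 0 0 0 255")

```text
time: 14.95
ee_pos: [0.4689, 0.1627, 0.078]
tool_rot: [-0.705, 0.706, 0.047, -0.046]
ft_force: [-15.5, -6.2, 39.4]
gripper_width: 0.0002
```

The lid is hard against the rim at 78 mm, so it is shut. Retreating and checking.

>>> send_rows(rows="0 0 0.5 0 0 0 255;0 0 3 0 0 0 255;0 0 7 0 0 0 255;0 0 11 0 0 0 255;-1 0 15 0 0 0 255")

```text
time: 15.37
ee_pos: [0.4589, 0.1622, 0.2268]
tool_rot: [0.706, -0.705, -0.047, 0.046]
ft_force: [1.7, -0.8, 0.1]
gripper_width: -0.0001
```

>>> send_rows(rows="0 0 3 0 0 0 255;0 0 6 0 0 0 255;0 0 9 0 0 0 255;0 0 9 0 0 0 255;0 0 9 0 0 0 255")

```text
time: 15.78
ee_pos: [0.459, 0.1628, 0.3166]
tool_rot: [0.706, -0.705, -0.048, 0.045]
ft_force: [-0.5, -0.2, -1.0]
gripper_width: 0.0002
```

```bash
python3 - <<'E'
from h import *
c=snap('side','s7');cv2.imwrite('pics/s7b.png',cv2.resize(c['frame'][90:340,150:410,::-1],(620,596)))
s=arm.get_state();print(s['time'],s['ee_pos'],s['ft_force'])
n=np.array([.991,.131,0]);t=np.array([-.131,.991,0]);H=np.array([.612,.182,.078])
print([((proj('s7',H-.18*k*n+.09*j*t)-[150,90])*620/260).round() for k in(0,1) for j in(-1,1)])
E
```

```text
15.8333 [0.45829802 0.16244097 0.31497522] [ 0.30718928 -0.55783262 -1.57794762]
[array([265., 238.]), array([183., 341.]), array([409., 293.]), array([338., 407.])]
```

View pics/s7b.png

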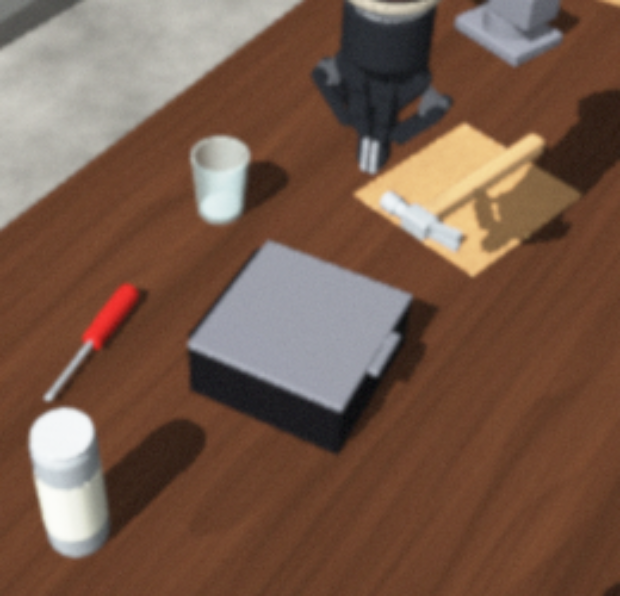

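The lid is flat. Its corners at (268,241), (190,346), (412,297) and (342,407) match the predicted shut corners within a few pixels. The hammer lies on the cardboard and the bystanders are in place, so I'm handing in.

```bash
python3 -c "
from rig import arm
print(arm.finish_job(),arm.get_state()['time'])"
```

```text
the job is handed in; nothing more can be done
the job is handed in; nothing more can be done
```

The hammer is lying flat on the cardboard, the case is fully shut, and the job is handed in; the clock read 15.8 s of the 54 s at my last check.

- **Hammer:** I gripped it near its balance point, lifted it, and regripped about 7 mm higher because the fingertips reached below its underside. I laid it down in contact with the cardboard before opening the gripper. It is 250 mm long on a 220 mm sheet, so the handle end overhangs slightly and the head is inside the edge.
- **Lid:** I pushed it over with closed fingers and pressed it down. It stopped hard at 78 mm above the bench, the rim height plus the lid thickness. In the last picture its corners match the predicted shut position to within about 7 pixels of the enlarged crop.
- **Other things:** The tumbler, spray can and screwdriver look unmoved, and nothing was touching the robot at the end.
- **Forces:** Setting the hammer back on the case walls for the regrip read about 76 N at the wrist in total. Pressing the lid shut with the fingertips read about 43 N in total, 39 N of it vertical. Both are below the 120 N limit.

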